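Open the child-resistant canister

ROBOT

A 7-joint arm with a two-finger parallel gripper is mounted at the origin on a cart in front of the work surface, level with it; the furniture and walls round the work are solid. World frame = base frame: x ahead of the robot, y to its left, z up, the work surface at z = 0. Lengths are in m, angles in rad, forces in N, time in s.
With the tool pointing down it reaches from about 0.425 to 0.875 m from the base axis. Payload 8.4 kg.
Tool frame: the origin (TCP) lies on the mounting face of the last link; the fingertips stand 182 mm ahead of it and the grasp point (between the pads) lies 164 mm ahead of it; y points along the fingers, x is the direction in which the jaws open and shut, and the axes are right-handed (so a half turn about y gives the same grasp; the last joint's range is limited). The gripper opens to 87 mm and grips with 3 to 60 N. Pads are 19 mm wide; open, the fingers measure 117 mm over their backs; the gripper's body (75 mm by 190 mm) begins 51 mm behind the grasp point.
Start: joints at [1.126, 0.333, 0.04, 1.465, -0.013, 1.343, -0.059], TCP at [0.22, -0.612, 0.405] pointing down, gripper open.
Joint ranges: [-2.58, 2.58], [-0.38, 2.09], [-1.3, 1.39], [0.25, 2.4], [-1.5, 4.64], [0.08, 2.09], [-2.65, 2.65]. Speed limits (rad/s): [2.22, 2.22, 2.79, 2.79, 3.14, 3.14, 3.14].

INTERFACE

Orientations are given as a rotation vector (axis times angle).
In Python, from cell import * gives the robot as it stands.
- The arm moves only by the tool send_rows, never from a script. Its argument "rows" is a list of rows, each an object with "offset": the shift along the world's x, y, z as a fraction of full scale, a list of three; "rotation": the turn, a rotation vector about the world's x, y, z as a fraction of full scale, a list of three; "jaw": the closure, from -1 (fully open) to 1 (shut). In form: [{"offset": [x, y, z], "rotation": [rx, ry, rz], "jaw": jaw}, ...]. A call has 1 to 5 rows; each row shifts and turns the commanded pose from where the row before left it; what a row does not reach is not made up. Full scale, the value 1, is 0.1 m for a shift and 1.5 rad for a turn. A row lasts 1/8 s, in which the tool goes at most 62.5 mm and 10.7 degrees, less where a joint would pass 70% of its speed; a pose out of reach is approached as far as the arm can. A call with a number of a shift or a turn outside -1 to 1 is refused whole. A call with a gripper value outside its range is refused whole. The fingers move at their own pace and stop on an object; "squeeze" is the grip in N (left out, the last holds). Time passes only in rows, so rows that do not move let the fingers close. It gives the time, the measured TCP pose, the force and the opening at its end, in the units of the state.
- get_obs(): the state, without advancing time (a new reading comes with each control period).
- capture(name): name is "side" or "top" or "wrist"; returns a dict with "image" (420x560x3 uint8, blue, green, red), "K" (3x3 intrinsics, pixels), "rvec" (rotation vector, rad) and "tvec" (3), from world to camera coordinates, as OpenCV has them. Camera axes: x right, y down, z forward; pixel columns grow to the right and rows downward; lengths in m; the calibration is good to about 2 mm. A picture is of the moment at which its call begins. There is no depth.
- finish_job(): hands the job in, once; it reports no verdict.
The state is a dict: "time": time; "joint_positions": joint angles; "dq": joint speeds; "tau": joint torques, N m; "tool_pos": TCP position; "orientation": TCP orientation; "wrist_force": force on the tool from outside, world axes, zero at the start; "wrist_torque": the same for the moment, N m; "opening": finger opening in m.
Only numpy, scipy, OpenCV 4.12 (cv2) and the standard library are available. Lean on these libraries where they do the work, as an engineer would, in place of code of your own. Each camera call takes 0.05 s, during which the arm holds its last target. There are 200 camera calls.

TASK

Open the green canister: push its white child-resistant cap down against the spring and, while keeping it pushed down, turn it anticlockwise (seen from above) past the ratchet until it is free, then lift it off. Put the cap down gently, the right way up, in the middle of the flat square wood offcut, and let go of it. Leave the blue canister alone and do not knock over the glue bottle or the tape dispenser.

Things in the scene. Friction and masses are not known exactly. Their poses are not given: they have to be found in the camera images.
- canister: green canister, 92 mm across, white neck, fixed to the bench on a light wood base 130x130x18 mm. Origin: centre of the base's underside, z up. Locked, the cap's top is 166 mm above the origin and its axes are parallel to the canister's: its black mark stands over a red dot on the shoulder (at the canister's -x). A yellow dot 55 degrees anticlockwise marks the free position
- neck_top (a point): centre of the top of the green canister's neck, 122 mm above its origin, under the cap. A spring here pushes the locked cap up with 5 N. The cap must go down 5 mm (about 11 N) for its three lugs to pass the ratchet teeth; it meets a stop at 8 mm (about 14 N). Without the push it turns only about 4 degrees
- cap_center (a point): centre of the loose white cap (about 120 g) of the green canister, half-way up: a ribbed disc 78 mm across, 34 mm high, open below; on it an upright grip bar 66 mm long (along the cap's x), 22 thick (y), 28 high, which fingers can hold from above with their tips on the disc. The point is 31 mm above the lower rim, 3 below the disc's flat top, 31 below the bar's top. z up; black mark at -x
- cap: the same cap; origin at the centre of its lower rim, same axes. Kept down, it turns anticlockwise: its lugs are clear of the teeth from 37 degrees, a stop is at 72 degrees; 55 is best. From 40 to 70 degrees it is free: let up, it springs up about 3 mm and lifts straight off. Loose fit on the neck (about 1 mm)
- other_canister: blue canister of the same make and size with the same white cap, fixed to the bench; not to be touched. Origin: centre of the base's underside. The two canisters may change places
- block_center (a point): flat, nearly square offcut of light wood, 90x100x27 mm (x, y, z), loose on the bench, 146 g. This point is its centre, half-way up, 13.5 mm below its top face
- block: the same offcut; origin at the centre of its underside
- glue: wood glue bottle, white with an orange nozzle, 58 mm across, 183 mm high, standing loose on the left. Origin: centre of the underside
- tape: tape dispenser, black with a big red roll, 50x90x70 mm, standing loose at the back. Origin: centre of the underside
Not all that is in view belongs to the job. Leave any purple or yellow look-alike of the cap alone.

How it is judged:
By the outcome, as a careful person would: the job done as asked, in the order asked, and still so for the second after the job is handed in, with the robot touching nothing.
It also fails if it takes over 45 s, if anything falls off the work surface, if the arm or the gripper's body presses on something with over 40 N, if the wrist force passes 120 N, or if a joint passes its speed limit or range.

## Working session

There is one attempt and no reset: what is moved stays moved. The work goes in short steps, Python scripts to look and compute and a tool call to move; the robot and the scene stay as the last step left them, time stands still between calls to the robot, and variables do not carry over. Pictures are saved under pics/ and viewed, about 8 in all and at most 12, crops included, and the job is handed in when it is done.

Besides the shell and the picture viewer there is one more tool, called after "Call:" by a JSON object that holds its "op" and its "data", one argument or row to a line. send_rows: Moves the arm, as the interface text tells. Shift numbers are shares of 0.1 m and turn numbers shares of 1.5 rad, none past 1 either way. Its arguments: {"type":"object","properties":{"rows":{"type":"array"},"squeeze":{"type":"number"}},"required":["rows"]}

```bash
mkdir -p pics
cat > h.py <<'E'
from cell import *
import numpy as np, cv2
def snap(n,f):
    c=capture(n); cv2.imwrite('pics/'+f+'.png',c['image'])
    np.savez('pics/'+f+'.npz',**{k:np.array(c[k]) for k in('K','rvec','tvec','image')}); return c
def load(f): return np.load('pics/'+f+'.npz')
def atz(c,uv,z):
    R=cv2.Rodrigues(np.array(c['rvec'],float))[0]; t=np.array(c['tvec'],float).ravel()
    o=-R.T@t; d=R.T@np.linalg.inv(c['K'])@np.array([uv[0],uv[1],1.]); return o+d*(z-o[2])/d[2]
def proj(c,p): return cv2.projectPoints(np.array(p,float).reshape(-1,1,3),np.array(c['rvec'],float),np.array(c['tvec'],float),np.array(c['K'],float),None)[0].reshape(-1,2)
E
python3 - <<'E'
from h import *
print(get_obs())
for n in('top','side'):
    c=snap(n,n+'0'); R=cv2.Rodrigues(np.array(c['rvec'],float))[0]; print(n,-R.T@np.array(c['tvec']).ravel())
E
```

```text
{'time': 0.0, 'joint_positions': array([ 1.12577093,  0.33393993,  0.03985917,  1.46630016, -0.01340385,
        1.34331486, -0.05847419]), 'dq': array([ 0.00019977, -0.00268626, -0.00036827,  0.00082265, -0.00087509,
        0.00017133,  0.00020804]), 'tau': array([-1.44266926e-05, -6.56374311e+01,  1.33513916e+00, -4.03807676e+01,
       -5.96432621e-02,  4.48011677e-02,  1.28408697e-04]), 'tool_pos': array([ 0.22026956, -0.61134569,  0.40382593]), 'orientation': array([-1.35228847,  0.95184096, -0.9494483 ]), 'wrist_force': array([-0.60039797,  0.45239371,  0.43011627]), 'wrist_torque': array([ 0.05132935, -0.00468764,  0.00608775]), 'opening': 0.08687329250594279}
top [0.44985859 0.08728091 1.03445587]
side [0.49603073 1.07041061 0.67637695]
```

View pics/top0.png

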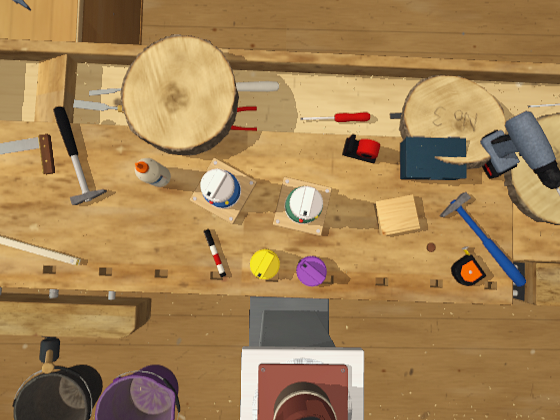

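View pics/side0.png

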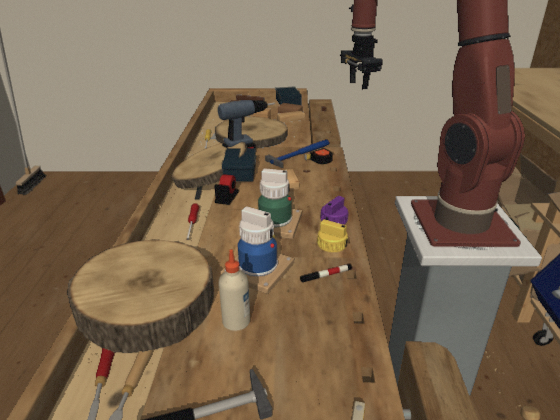

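Run:
```python
from h import *
from scipy.spatial.transform import Rotation as Ro
print(Ro.from_rotvec(get_obs()['orientation']).as_matrix().round(3))
c=load('top0')
im=c['image'][160:290,180:440]; cv2.imwrite('pics/crop0.png',cv2.resize(im,None,fx=3,fy=3,interpolation=cv2.INTER_CUBIC))
for n,uv,z in(('capdisc',(305,204),.155),('block',(402,215),.027),('blue',(220,188),.16),('glue',(150,172),.1),('tape',(365,149),.06)): print(n,atz(c,uv,z).round(4))
```

```text
[[ 0.339 -0.001  0.941]
 [-0.941  0.001  0.339]
 [-0.001 -1.    -0.   ]]
capdisc [0.5192 0.0106 0.155 ]
block [ 0.5052 -0.2533  0.027 ]
blue [0.5514 0.2027 0.16  ]
glue [0.5938 0.3792 0.1   ]
tape [ 0.6694 -0.1483  0.06  ]
```

View pics/crop0.png

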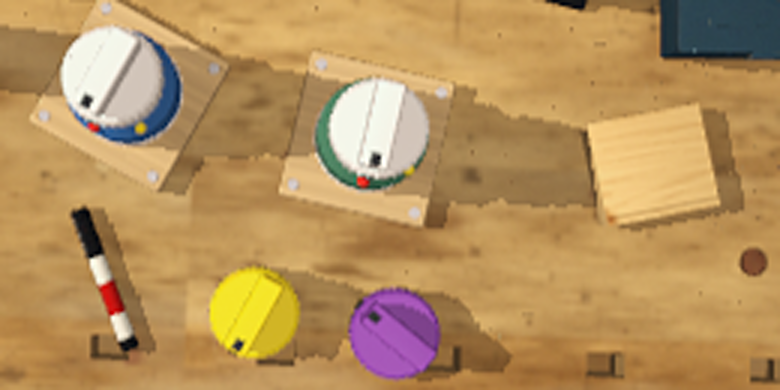

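Call:
{"op": "send_rows", "data": {
  "rows": [
    {"offset": [0.2, 0.41, 0], "rotation": [0, 0, -0.026], "jaw": -1},
    {"offset": [0.2, 0.41, 0], "rotation": [0, 0, -0.026], "jaw": -1},
    {"offset": [0.2, 0.41, 0], "rotation": [0, 0, -0.026], "jaw": -1},
    {"offset": [0.2, 0.41, 0], "rotation": [0, 0, -0.026], "jaw": -1},
    {"offset": [0.2, 0.41, 0], "rotation": [0, 0, -0.026], "jaw": -1}
  ]
}}

```text
time: 0.72
tool_pos: [0.3207, -0.405, 0.4045]
orientation: [-1.276, 1.099, -1.098]
wrist_force: [0.5, -0.3, 0.1]
opening: 0.0871
```

Call:
{"op": "send_rows", "data": {
  "rows": [
    {"offset": [0.2, 0.41, 0], "rotation": [0, 0, -0.026], "jaw": -1},
    {"offset": [0.2, 0.41, 0], "rotation": [0, 0, -0.026], "jaw": -1},
    {"offset": [0.2, 0.41, 0], "rotation": [0, 0, -0.026], "jaw": -1},
    {"offset": [0.2, 0.41, 0], "rotation": [0, 0, -0.026], "jaw": -1},
    {"offset": [0.2, 0.41, 0], "rotation": [0, 0, -0.026], "jaw": -1}
  ]
}}

```text
time: 1.35
tool_pos: [0.4206, -0.2, 0.4046]
orientation: [-1.187, 1.243, -1.243]
wrist_force: [0.8, 0.0, -1.0]
opening: 0.0872
```

Run:
```python
from h import *
snap('wrist','w0')
```

Call:
{"op": "send_rows", "data": {
  "rows": [
    {"offset": [0.2, 0.41, 0], "rotation": [0, 0, -0.026], "jaw": -1},
    {"offset": [0.2, 0.41, 0], "rotation": [0, 0, -0.026], "jaw": -1},
    {"offset": [0.2, 0.41, 0], "rotation": [0, 0, -0.026], "jaw": -1},
    {"offset": [0.2, 0.41, 0], "rotation": [0, 0, -0.026], "jaw": -1},
    {"offset": [0.2, 0.41, 0], "rotation": [0, 0, -0.026], "jaw": -1}
  ]
}}

```text
time: 2.02
tool_pos: [0.5207, 0.0045, 0.4045]
orientation: [-1.086, 1.384, -1.384]
wrist_force: [0.8, 0.2, -0.7]
opening: 0.0871
```

Run:
```python
from h import *
a=load('w0')['image']; b=snap('wrist','w1')['image']
cv2.imwrite('pics/w01.png',cv2.resize(np.hstack([a,b]),(800,300)))
```

```text
(no output)
```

View pics/w01.png

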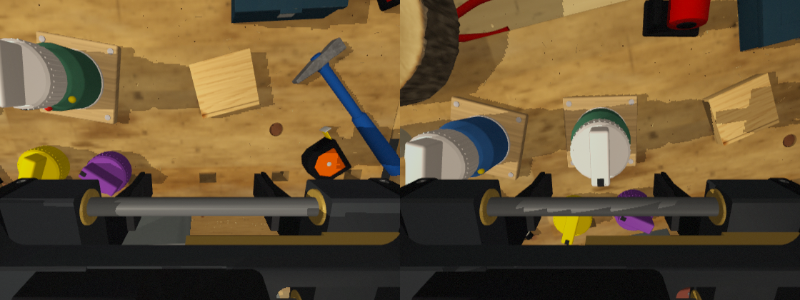

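Run:
```python
from h import *
a=load('w0')['image'][55:175,255:375]; b=load('w1')['image'][130:265,215:335]
f=lambda x:cv2.resize(x,None,fx=3.3,fy=3.3,interpolation=cv2.INTER_CUBIC)
A,B=f(a),f(b); A=cv2.copyMakeBorder(A,0,B.shape[0]-A.shape[0],0,0,cv2.BORDER_CONSTANT)
cv2.imwrite('pics/c01.png',np.hstack([A,B])); print(A.shape,B.shape)
```

```text
(446, 396, 3) (446, 396, 3)
```

View pics/c01.png

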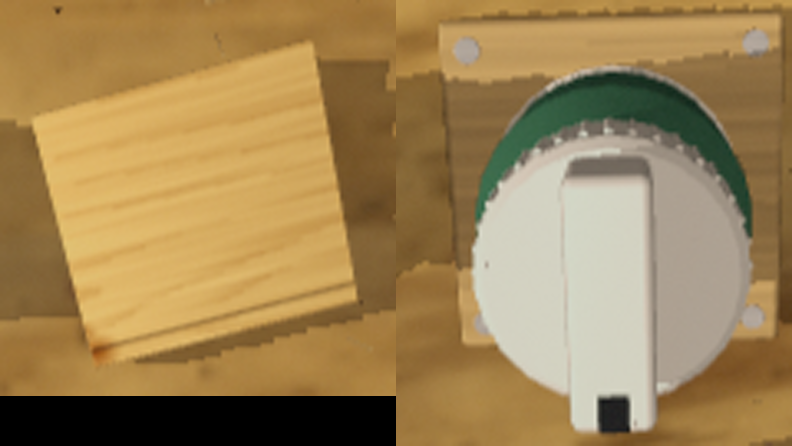

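Run:
```python
from h import *
s=3.3
def P(f,off,pts,z):
    c=load(f); return np.array([atz(c,(u/s+off[0]-.35,v/s+off[1]-.35),z)[:2] for u,v in pts])
b=P('w0',(255,55),[(34,118),(312,41),(356,285),(88,350)],.027)
e=lambda q:[np.linalg.norm(q[i]-q[(i+1)%4]).round(4) for i in range(4)]
an=lambda v:np.degrees(np.arctan2(v[1],v[0])).round(2)
print('block',b.round(4).tolist(),b.mean(0),e(b),an(b[0]-b[1]),an(b[0]-b[3]),an(b[1]-b[2]))
q=P('w1',(215,130),[(170,183),(252,181),(260,428),(178,430)],.166)
print('bar',q.mean(0),e(q),an(q[0]-q[3]),an(q[1]-q[2]))
d=P('w1',(215,130),[(215.5,270),(77,270),(354,270)],.138);print('disc',d)
q=P('w1',(215,130),[(44,23),(384,14),(378,337),(66,344)],.018);print('base',q.mean(0),e(q),an(q[0]-q[3]),an(q[1]-q[2]),an(q[0]-q[1]))
c=load('top0')
for n,k,z in(('base',[(313,53),(455,85),(425,227),(279,195)],.018),('blk',[(587,127),(699,104),(718,205),(612,222)],.027)):
    q=np.array([atz(c,(u/3+180-.33,v/3+160-.33),z)[:2] for u,v in k]);print(n,q.mean(0),e(q),an(q[0]-q[3]))
print('disc top',atz(c,(379/3+180,132/3+160),.138))
R=cv2.Rodrigues(get_obs()['orientation'])[0];print(R.round(3),an(R[:,0]),get_obs()['tool_pos'])
```

```text
block [[0.5382, -0.1844], [0.5582, -0.2806], [0.4763, -0.298], [0.4574, -0.1993]] [ 0.50753328 -0.24056678] [np.float64(0.0983), np.float64(0.0837), np.float64(0.1005), np.float64(0.0822)] 101.73 10.45 12.0
bar [0.52373369 0.00657955] [np.float64(0.0191), np.float64(0.0629), np.float64(0.0206), np.float64(0.0629)] -12.95 -11.58
disc [[ 0.52566295  0.0063501 ]
 [ 0.53457514  0.04256953]
 [ 0.5167505  -0.02987037]]
base [0.52438137 0.00713028] [np.float64(0.1264), np.float64(0.1276), np.float64(0.1276), np.float64(0.1274)] -12.84 -12.31 77.65
base [0.52403504 0.00553081] [np.float64(0.1274), np.float64(0.1269), np.float64(0.1297), np.float64(0.1276)] -12.47
blk [ 0.50645205 -0.24201698] [np.float64(0.1002), np.float64(0.089), np.float64(0.0936), np.float64(0.0847)] 14.89
disc top [0.52062914 0.00608337 0.138     ]
[[-0.234  0.001  0.972]
 [-0.972  0.003 -0.234]
 [-0.003 -1.     0.   ]] -103.56 [0.52195527 0.01058382 0.40466033]
```

Call:
{"op": "send_rows", "data": {
  "rows": [
    {"offset": [0.02, -0.04, -0.2], "rotation": [0, 0, 0.011], "jaw": -1},
    {"offset": [0, 0, -0.3], "rotation": [0, 0, 0], "jaw": -1},
    {"offset": [0, 0, -0.2], "rotation": [0, 0, 0], "jaw": -1},
    {"offset": [0, 0, -0.1], "rotation": [0, 0, 0], "jaw": -1},
    {"offset": [0, 0, 0], "rotation": [0, 0, 0], "jaw": -1}
  ]
}}

```text
time: 2.7
tool_pos: [0.5221, -0.0007, 0.3244]
orientation: [-1.096, 1.372, -1.371]
wrist_force: [-0.2, -0.2, 0.2]
opening: 0.0872
```

Call:
{"op": "send_rows", "data": {
  "rows": [
    {"offset": [0, 0, -0.02], "rotation": [0, 0, 0], "jaw": -1},
    {"offset": [0, 0, -0.01], "rotation": [0, 0, 0], "jaw": -1},
    {"offset": [0, 0, 0], "rotation": [0, 0, 0], "jaw": -1}
  ]
}}

```text
time: 3.08
tool_pos: [0.5224, -0.0005, 0.3221]
orientation: [-1.095, 1.371, -1.372]
wrist_force: [1.1, 0.8, 0.3]
opening: 0.0873
```

Run:
```python
from h import *
for i in range(2):
    o=get_obs(); print(o['time'],o['tool_pos'],o['wrist_force'],o['dq'].round(3))
c=snap('wrist','w2'); print(get_obs()['tool_pos'])
cv2.imwrite('pics/w2v.png',c['image'])
```

```text
3.075 [ 0.52236634 -0.00052755  0.32207206] [1.1432853  0.80851546 0.29408862] [-0.     0.002 -0.001  0.001  0.001  0.    -0.001]
3.075 [ 0.52236634 -0.00052755  0.32207206] [1.1432853  0.80851546 0.29408862] [-0.     0.002 -0.001  0.001  0.001  0.    -0.001]
[ 5.22363909e-01 -4.84011914e-04  3.22036464e-01]
```

View pics/w2v.png

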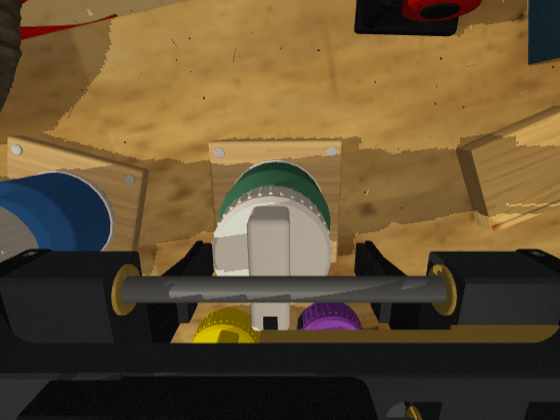

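Call:
{"op": "send_rows", "data": {
  "rows": [
    {"offset": [0.016, 0.068, 0], "rotation": [0, 0, 0], "jaw": -1},
    {"offset": [0, 0, -0.02], "rotation": [0, 0, 0], "jaw": -1},
    {"offset": [0, 0, -0.01], "rotation": [0, 0, 0], "jaw": -1}
  ]
}}

```text
time: 3.5
tool_pos: [0.5239, 0.0064, 0.3185]
orientation: [-1.096, 1.371, -1.371]
wrist_force: [-0.3, -1.1, -0.7]
opening: 0.0873
```

Call:
{"op": "send_rows", "data": {
  "rows": [
    {"offset": [0, 0, 0], "rotation": [0, 0, 0], "jaw": 1},
    {"offset": [0, 0, 0], "rotation": [0, 0, 0], "jaw": 1},
    {"offset": [0, 0, 0], "rotation": [0, 0, 0], "jaw": 1},
    {"offset": [0, 0, 0], "rotation": [0, 0, 0], "jaw": 1},
    {"offset": [0, 0, 0], "rotation": [0, 0, 0], "jaw": 1}
  ],
  "squeeze": 30
}}

```text
time: 4.12
tool_pos: [0.5239, 0.0065, 0.3188]
orientation: [-1.095, 1.371, -1.371]
wrist_force: [0.7, 2.7, -0.8]
opening: 0.0701
```

Call:
{"op": "send_rows", "data": {
  "rows": [
    {"offset": [0, 0, 0], "rotation": [0, 0, 0], "jaw": 1},
    {"offset": [0, 0, -0.03], "rotation": [0, 0, 0], "jaw": 1},
    {"offset": [0, 0, 0], "rotation": [0, 0, 0], "jaw": 1}
  ]
}}

```text
time: 4.5
tool_pos: [0.5241, 0.0065, 0.3161]
orientation: [-1.095, 1.371, -1.371]
wrist_force: [-1.9, 2.4, 6.2]
opening: 0.0708
```

Run:
```python
from h import *
o=get_obs(); print(o['opening'],o['wrist_torque'])
a=snap('wrist','w3')['image'];b=snap('side','s3')['image']
b=cv2.resize(b[110:260,200:340],(400,428))[:420]; cv2.imwrite('pics/v3.png',np.hstack([a[:,80:480],b]))
```

```text
0.07083933209854384 [ 0.51101309  0.28435505 -0.00252564]
```

View pics/v3.png

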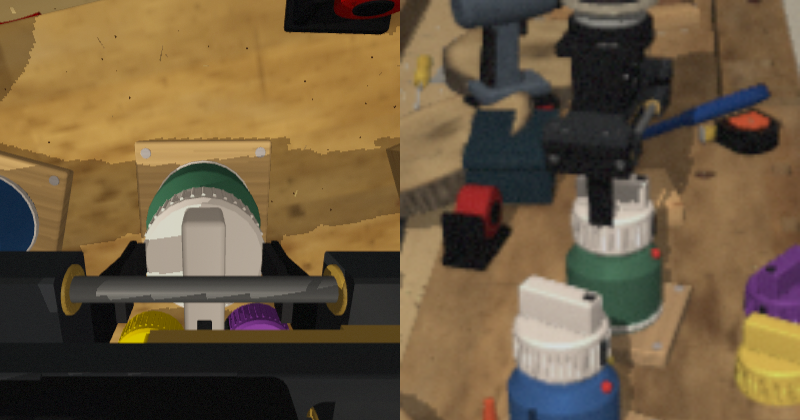

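Call:
{"op": "send_rows", "data": {
  "rows": [
    {"offset": [0, 0, 0], "rotation": [0, 0, 0], "jaw": -1},
    {"offset": [0, 0, 0], "rotation": [0, 0, 0], "jaw": -1},
    {"offset": [0, 0, 0.1], "rotation": [0, 0, 0], "jaw": -1},
    {"offset": [0, 0, 0], "rotation": [0, 0, 0], "jaw": 0},
    {"offset": [0, 0, 0], "rotation": [0, 0, 0], "jaw": 0}
  ]
}}

```text
time: 5.22
tool_pos: [0.5239, 0.0062, 0.3258]
orientation: [-1.095, 1.371, -1.372]
wrist_force: [1.0, 1.7, 0.6]
opening: 0.0742
```

Call:
{"op": "send_rows", "data": {
  "rows": [
    {"offset": [0, 0, 0], "rotation": [0, 0, 0], "jaw": 0},
    {"offset": [0, 0, 0], "rotation": [0, 0, 0], "jaw": 0},
    {"offset": [0, 0, -0.04], "rotation": [0, 0, 0], "jaw": 0},
    {"offset": [0, 0, 0], "rotation": [0, 0, 0], "jaw": 0}
  ]
}}

```text
time: 5.72
tool_pos: [0.5237, 0.0062, 0.3212]
orientation: [-1.096, 1.372, -1.371]
wrist_force: [-0.8, -0.4, 0.5]
opening: 0.0445
```

Jaw half closed around the bar; descend to feel the disc.

Call:
{"op": "send_rows", "data": {
  "rows": [
    {"offset": [0, 0, -0.015], "rotation": [0, 0, 0], "jaw": 0},
    {"offset": [0, 0, 0], "rotation": [0, 0, 0], "jaw": 0}
  ]
}}

```text
time: 5.98
tool_pos: [0.524, 0.0063, 0.3204]
orientation: [-1.095, 1.371, -1.372]
wrist_force: [-1.4, -0.2, 3.8]
opening: 0.0436
```

Call:
{"op": "send_rows", "data": {
  "rows": [
    {"offset": [0, 0, -0.01], "rotation": [0, 0, 0], "jaw": 0},
    {"offset": [0, 0, 0], "rotation": [0, 0, 0], "jaw": 0}
  ]
}}

```text
time: 6.22
tool_pos: [0.524, 0.0063, 0.3194]
orientation: [-1.095, 1.371, -1.372]
wrist_force: [-0.3, 0.0, 4.0]
opening: 0.0436
```

Contact at about z = 0.320, as expected. Close on the bar.

Call:
{"op": "send_rows", "data": {
  "rows": [
    {"offset": [0, 0, 0], "rotation": [0, 0, 0], "jaw": 1},
    {"offset": [0, 0, 0], "rotation": [0, 0, 0], "jaw": 1},
    {"offset": [0, 0, 0], "rotation": [0, 0, 0], "jaw": 1},
    {"offset": [0, 0, 0], "rotation": [0, 0, 0], "jaw": 1}
  ],
  "squeeze": 30
}}

```text
time: 6.72
tool_pos: [0.5241, 0.0065, 0.3194]
orientation: [-1.095, 1.371, -1.371]
wrist_force: [1.0, 1.8, 4.3]
opening: 0.0221
```

Call:
{"op": "send_rows", "data": {
  "rows": [
    {"offset": [0, 0, -0.03], "rotation": [0, 0, 0], "jaw": 1},
    {"offset": [0, 0, -0.03], "rotation": [0, 0, 0], "jaw": 1},
    {"offset": [0, 0, 0], "rotation": [0, 0, 0], "jaw": 1}
  ]
}}

```text
time: 7.1
tool_pos: [0.5241, 0.0066, 0.3139]
orientation: [-1.095, 1.371, -1.371]
wrist_force: [-1.4, 0.4, 12.5]
opening: 0.0219
```

Call:
{"op": "send_rows", "data": {
  "rows": [
    {"offset": [0, 0, -0.006], "rotation": [0, 0, 0], "jaw": 1},
    {"offset": [0, 0, 0], "rotation": [0, 0, 0.04], "jaw": 1},
    {"offset": [0, 0, 0], "rotation": [0, 0, 0.06], "jaw": 1},
    {"offset": [0, 0, 0], "rotation": [0, 0, 0.06], "jaw": 1},
    {"offset": [0, 0, 0], "rotation": [0, 0, 0.06], "jaw": 1}
  ]
}}

```text
time: 7.72
tool_pos: [0.5242, 0.0067, 0.3135]
orientation: [-1.258, 1.127, -1.128]
wrist_force: [-1.0, 2.1, 11.7]
opening: 0.0217
```

Run:
```python
from h import *
o=get_obs();R=cv2.Rodrigues(o['orientation'])[0];print(np.degrees(np.arctan2(R[1,0],R[0,0])),o['wrist_torque'],o['wrist_force'],o['opening'])
```

```text
-83.66608515681519 [0.361114   0.34914108 0.00634643] [-0.96991102  2.14457913 11.69379494] 0.021654161567366007
```

Call:
{"op": "send_rows", "data": {
  "rows": [
    {"offset": [0, 0, 0], "rotation": [0, 0, 0.08], "jaw": 1},
    {"offset": [0, 0, 0], "rotation": [0, 0, 0.09], "jaw": 1},
    {"offset": [0, 0, 0], "rotation": [0, 0, 0.09], "jaw": 1},
    {"offset": [0, 0, 0], "rotation": [0, 0, 0.09], "jaw": 1},
    {"offset": [0, 0, 0], "rotation": [0, 0, 0.07], "jaw": 1}
  ]
}}

```text
time: 8.35
tool_pos: [0.5242, 0.007, 0.3136]
orientation: [-1.471, 0.647, -0.648]
wrist_force: [-1.1, 2.7, 11.8]
opening: 0.0219
```

Run:
```python
from h import *
o=get_obs();R=cv2.Rodrigues(o['orientation'])[0];print(np.degrees(np.arctan2(R[1,0],R[0,0])),o['wrist_torque'],o['wrist_force'],o['opening'])
c=snap('top','t4');cv2.imwrite('pics/t4.png',np.hstack([cv2.resize(c['image'][160:260,250:350],(400,400)),cv2.resize(snap('side','s4')['image'][140:240,230:330],(400,400))]))
```

```text
-47.50595203496624 [0.60246323 0.31894549 0.02728954] [-1.10443082  2.74437271 11.78321306] 0.021875640919978113
```

View pics/t4.png

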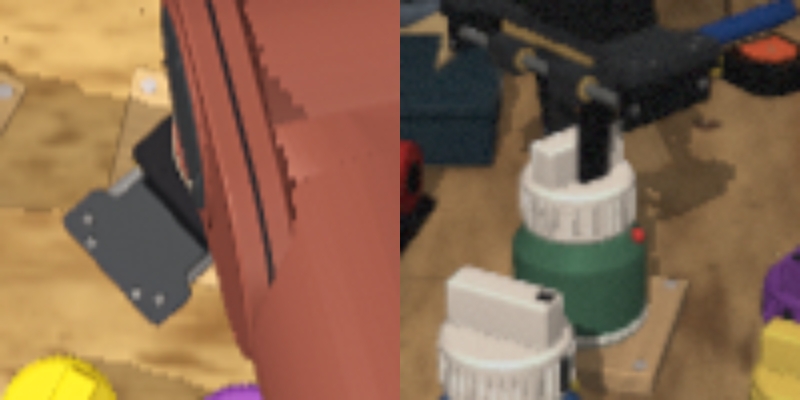

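The cap has turned with the gripper. Let it up and watch the force.

Call:
{"op": "send_rows", "data": {
  "rows": [
    {"offset": [0, 0, 0.04], "rotation": [0, 0, 0], "jaw": 1},
    {"offset": [0, 0, 0.04], "rotation": [0, 0, 0], "jaw": 1},
    {"offset": [0, 0, 0.04], "rotation": [0, 0, 0], "jaw": 1},
    {"offset": [0, 0, 0.02], "rotation": [0, 0, 0], "jaw": 1},
    {"offset": [0, 0, 0], "rotation": [0, 0, 0], "jaw": 1}
  ]
}}

```text
time: 9.07
tool_pos: [0.5237, 0.0063, 0.3263]
orientation: [-1.471, 0.652, -0.65]
wrist_force: [1.3, 1.7, -0.8]
opening: 0.0219
```

Call:
{"op": "send_rows", "data": {
  "rows": [
    {"offset": [0, 0, 0.1], "rotation": [0, 0, 0], "jaw": 1},
    {"offset": [0, 0, 0.2], "rotation": [0, 0, 0], "jaw": 1},
    {"offset": [0, 0, 0.3], "rotation": [0, 0, 0], "jaw": 1},
    {"offset": [0, 0, 0.2], "rotation": [0, 0, 0], "jaw": 1},
    {"offset": [0, 0, 0], "rotation": [0, 0, 0], "jaw": 1}
  ]
}}

```text
time: 9.7
tool_pos: [0.5241, 0.0061, 0.4083]
orientation: [-1.471, 0.65, -0.654]
wrist_force: [0.4, 0.4, -1.1]
opening: 0.0215
```

Call:
{"op": "send_rows", "data": {
  "rows": [
    {"offset": [-0.026, -0.354, 0], "rotation": [0, 0, 0], "jaw": 1},
    {"offset": [-0.026, -0.354, 0], "rotation": [0, 0, 0], "jaw": 1},
    {"offset": [-0.026, -0.354, 0], "rotation": [0, 0, 0], "jaw": 1},
    {"offset": [-0.026, -0.354, 0], "rotation": [0, 0, 0], "jaw": 1}
  ]
}}

```text
time: 10.2
tool_pos: [0.5128, -0.1367, 0.4055]
orientation: [-1.472, 0.653, -0.65]
wrist_force: [1.3, -0.2, -1.6]
opening: 0.0217
```

Call:
{"op": "send_rows", "data": {
  "rows": [
    {"offset": [-0.026, -0.354, 0], "rotation": [0, 0, 0], "jaw": 1},
    {"offset": [-0.026, -0.354, 0], "rotation": [0, 0, 0], "jaw": 1},
    {"offset": [-0.026, -0.354, 0], "rotation": [0, 0, 0], "jaw": 1},
    {"offset": [0, 0, 0], "rotation": [0, 0, 0], "jaw": 1},
    {"offset": [0, 0, 0], "rotation": [0, 0, 0], "jaw": 1}
  ]
}}

```text
time: 10.82
tool_pos: [0.5055, -0.2411, 0.4057]
orientation: [-1.471, 0.652, -0.65]
wrist_force: [0.7, 0.4, -2.2]
opening: 0.0222
```

Run:
```python
from h import *
c=snap('wrist','w5'); im=c['image'].copy()
print(get_obs()['tool_pos'])
# expected block top outline with centre (.506,-.242), yaw 12
a=np.radians(12);r=np.array([[np.cos(a),-np.sin(a)],[np.sin(a),np.cos(a)]])
p=np.c_[np.array([[.045,.05],[-.045,.05],[-.045,-.05],[.045,-.05]])@r.T+[.506,-.242],np.full(4,.027)]
cv2.polylines(im,[proj(c,p).round().astype(int)],True,(255,0,255),1)
t=load('top0'); im2=t['image'].copy(); 
big=cv2.resize(im2[160:260,355:455],(400,400),interpolation=cv2.INTER_CUBIC)
cv2.polylines(big,[((proj(t,p)-[355,160])*4).round().astype(int)],True,(255,0,255),1)
cv2.imwrite('pics/w5v.png',np.hstack([cv2.resize(im,(533,400)),big[:,:267+133]])[:, :800] if 0 else cv2.resize(np.hstack([im,cv2.resize(big,(420,420))]),(800,343)))
```

```text
[ 0.50573487 -0.24058474  0.40602233]
```

View pics/w5v.png

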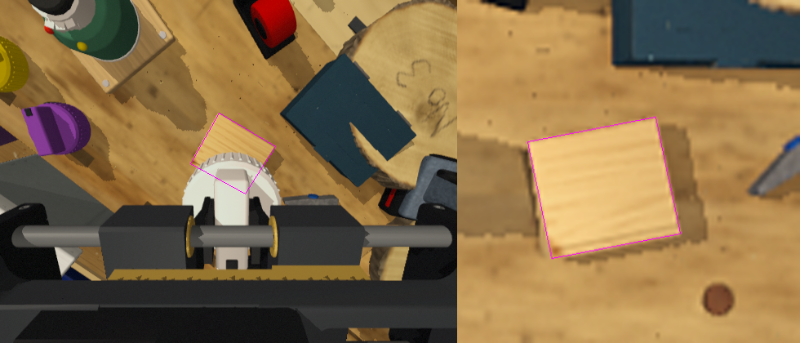

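Call:
{"op": "send_rows", "data": {
  "rows": [
    {"offset": [0.01, -0.01, -0.3], "rotation": [0, 0, 0], "jaw": 1},
    {"offset": [0, 0, -0.45], "rotation": [0, 0, 0], "jaw": 1},
    {"offset": [0, 0, -0.45], "rotation": [0, 0, 0], "jaw": 1},
    {"offset": [0, 0, -0.25], "rotation": [0, 0, 0], "jaw": 1},
    {"offset": [0, 0, -0.1], "rotation": [0, 0, 0], "jaw": 1}
  ]
}}

```text
time: 11.5
tool_pos: [0.5064, -0.2413, 0.2501]
orientation: [-1.471, 0.652, -0.648]
wrist_force: [-0.4, 0.9, -1.1]
opening: 0.0217
```

Call:
{"op": "send_rows", "data": {
  "rows": [
    {"offset": [0, 0, -0.02], "rotation": [0, 0, 0], "jaw": 1},
    {"offset": [0, 0, -0.015], "rotation": [0, 0, 0], "jaw": 1},
    {"offset": [0, 0, 0], "rotation": [0, 0, 0], "jaw": 1}
  ]
}}

```text
time: 11.88
tool_pos: [0.507, -0.2426, 0.2491]
orientation: [-1.471, 0.65, -0.652]
wrist_force: [-0.2, 0.2, -1.7]
opening: 0.0217
```

Call:
{"op": "send_rows", "data": {
  "rows": [
    {"offset": [0, 0, -0.01], "rotation": [0, 0, 0], "jaw": 1},
    {"offset": [0, 0, -0.01], "rotation": [0, 0, 0], "jaw": 1},
    {"offset": [0, 0, -0.01], "rotation": [0, 0, 0], "jaw": 1},
    {"offset": [0, 0, 0], "rotation": [0, 0, 0], "jaw": 1}
  ]
}}

```text
time: 12.38
tool_pos: [0.5067, -0.2425, 0.2451]
orientation: [-1.471, 0.651, -0.651]
wrist_force: [0.6, 0.2, -2.0]
opening: 0.0219
```

Call:
{"op": "send_rows", "data": {
  "rows": [
    {"offset": [0, 0, -0.01], "rotation": [0, 0, 0], "jaw": 1},
    {"offset": [0, 0, 0], "rotation": [0, 0, 0], "jaw": 1}
  ]
}}

```text
time: 12.62
tool_pos: [0.5067, -0.2425, 0.244]
orientation: [-1.471, 0.651, -0.651]
wrist_force: [0.5, -0.3, -2.1]
opening: 0.0219
```

Call:
{"op": "send_rows", "data": {
  "rows": [
    {"offset": [0, 0, -0.008], "rotation": [0, 0, 0], "jaw": 1},
    {"offset": [0, 0, 0], "rotation": [0, 0, 0], "jaw": 1}
  ]
}}

```text
time: 12.88
tool_pos: [0.5067, -0.2425, 0.2437]
orientation: [-1.471, 0.651, -0.651]
wrist_force: [-2.6, 0.8, 4.4]
opening: 0.022
```

Call:
{"op": "send_rows", "data": {
  "rows": [
    {"offset": [0, 0, -0.006], "rotation": [0, 0, 0], "jaw": 1},
    {"offset": [0, 0, 0], "rotation": [0, 0, 0], "jaw": 1}
  ]
}}

```text
time: 13.12
tool_pos: [0.5068, -0.2424, 0.2437]
orientation: [-1.471, 0.651, -0.651]
wrist_force: [-4.0, 2.4, 11.3]
opening: 0.0219
```

Contact. Ease off, open partway (clear of the bar only), then rise.

Call:
{"op": "send_rows", "data": {
  "rows": [
    {"offset": [0, 0, 0.009], "rotation": [0, 0, 0], "jaw": 1},
    {"offset": [0, 0, 0], "rotation": [0, 0, 0], "jaw": 0.3},
    {"offset": [0, 0, 0], "rotation": [0, 0, 0], "jaw": 0.1},
    {"offset": [0, 0, 0], "rotation": [0, 0, 0], "jaw": 0},
    {"offset": [0, 0, 0], "rotation": [0, 0, 0], "jaw": 0}
  ]
}}

```text
time: 13.75
tool_pos: [0.5067, -0.2424, 0.2437]
orientation: [-1.471, 0.651, -0.651]
wrist_force: [-0.9, 0.9, 2.6]
opening: 0.0428
```

Call:
{"op": "send_rows", "data": {
  "rows": [
    {"offset": [0, 0, 0.05], "rotation": [0, 0, 0], "jaw": 0},
    {"offset": [0, 0, 0.2], "rotation": [0, 0, 0], "jaw": 0},
    {"offset": [0, 0, 0.4], "rotation": [0, 0, 0], "jaw": 0},
    {"offset": [0, 0, 0.5], "rotation": [0, 0, 0], "jaw": 0},
    {"offset": [-0.1, 0, 0.4], "rotation": [0, 0, 0], "jaw": 0}
  ]
}}

```text
time: 14.38
tool_pos: [0.4969, -0.2422, 0.4008]
orientation: [-1.471, 0.65, -0.652]
wrist_force: [-0.4, 0.0, -0.8]
opening: 0.0434
```

Run:
```python
from h import *
print(get_obs()['opening'],get_obs()['wrist_force'])
a=snap('wrist','w6')['image'];b=snap('side','s6')['image'];t=snap('top','t6')['image']
cv2.imwrite('pics/v6.png',np.hstack([cv2.resize(a,(400,300)),cv2.resize(b[110:260,180:380],(400,300))]))
```

```text
0.04338192828856159 [-0.3908283   0.00867749 -0.77577363]
```

View pics/v6.png

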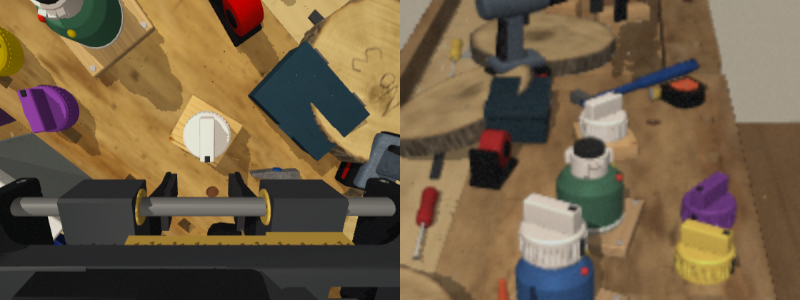

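Run:
```python
from h import *
c=load('w6');s=5;im=cv2.resize(c['image'][120:240,220:350],None,fx=s,fy=s,interpolation=cv2.INTER_CUBIC)
f=lambda p:(((proj(c,p)-[220,120])+.5)*s).round().astype(int)
a=np.radians(12);r=np.array([[np.cos(a),-np.sin(a)],[np.sin(a),np.cos(a)]])
p=np.c_[np.array([[.045,.05],[-.045,.05],[-.045,-.05],[.045,-.05]])@r.T+[.506,-.242],np.full(4,.027)]
th=np.linspace(0,2*np.pi,60);q=np.c_[.506+.039*np.cos(th),-.242+.039*np.sin(th),np.full(60,.061)]
cv2.polylines(im,[f(p)],True,(255,0,255),1);cv2.polylines(im,[f(q)],True,(0,0,255),1)
cv2.imwrite('pics/v7.png',im)
```

```text
(no output)
```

View pics/v7.png

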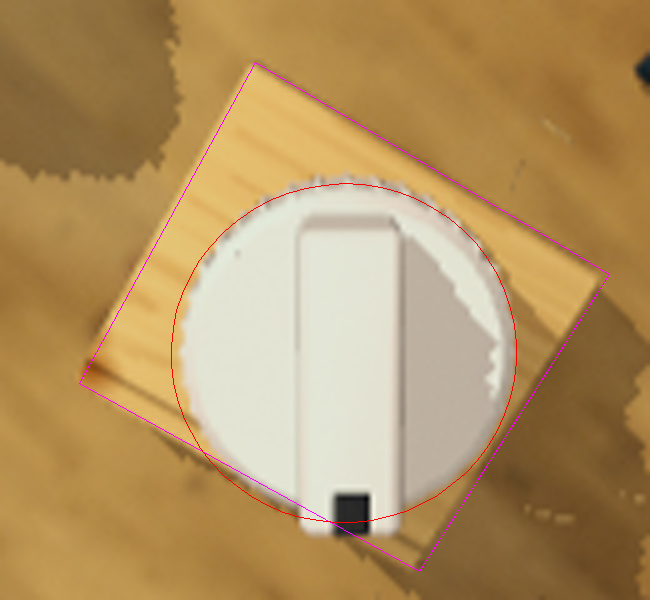

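The cap stands upright within about 2 mm of the offcut's middle, and the gripper is clear of everything.

```bash
python3 -c "
from h import *
print(finish_job())"
```

```text
the job is handed in; nothing more can be done
None
```

The job is done and handed in at about 14.5 s of robot time. I pushed the white cap of the green canister down about 6 mm (12 N), turned it 55° anticlockwise while held down, and lifted it off. I then lowered it onto the offcut, released it and withdrew.

**Last checks:**
- The cap stands the right way up, within about 2 mm of the offcut's middle by the wrist camera.
- The gripper was clear of everything, about 16 cm above where it let go.
- In the last pictures the blue canister and the tape dispenser look undisturbed. The glue bottle was only partly in view; the arm went nowhere near it.

**What did not go as planned:**
- My first grasp came down fully open and closed on the cap's rim instead of the bar (opening 70 mm, about 6 N). I opened, rose, half closed the jaws and gripped the bar properly, at 22 mm.
- The cap touched down about 1 mm higher than I expected, giving a brief 11 N press on the offcut. I eased off before letting go.

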